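# Chock a row of sample bottles on the bench tray

## Robot

A 6-joint arm with a two-finger parallel gripper is mounted at the origin on the work surface. World frame = base frame: x ahead of the robot, y to its left, z up, the work surface at z = 0. Lengths are in m, angles in rad, forces in N, time in s.
With the tool pointing down it reaches from about 0.35 to 0.875 m from the base axis. Payload 4.2 kg.
Tool frame: the origin (TCP) lies midway between the tips of the shut fingers; the grasp point (between the pads) lies 19 mm behind it; z points along the fingers, y is the line along which they close (so a half turn about z gives the same grasp; the last joint's range is limited). The gripper opens to 85 mm and grips with 20 to 120 N. Pads are 22 mm wide; open, the fingers measure 114 mm over their backs; the gripper's body (76 mm by 85 mm) begins 54 mm behind the grasp point. The pads swing forward as they close: fully open they stand 13 mm farther back than shut.
Start: joints at [-0.965, 0.385, 0.008, 0, -1.194, -0.259], TCP at [0.212, -0.588, 0.231] pointing down, gripper open.
Joint ranges: [-3.14, 3.14], [-1.21, 2.06], [-1.07, 1.41], [-3.16, 2.05], [-2.99, -0.16], [-3.1, 3.1]. Speed limits (rad/s): [2.79, 2.79, 3.14, 3.14, 3.14, 3.14].

## Interface

Orientations are given as a 3x3 rotation matrix whose columns are the frame's x, y, z axes.
In Python, from cell import monitor, capture, calibration, hand_in gives the robot as it stands.
- The arm moves only by the tool play_rows, never from a script. Its argument "rows" is one flat list of numbers, 7 for each row, row after row: the closure, from 0 (fully open) to 1 (shut), then the shift along the world's x, y, z in mm, then the turn, a rotation vector about the world's x, y, z in rad. A call has 1 to 12 rows; each row is the pose to reach, as a shift and turn from the pose commanded when the call began; what a row does not reach only later rows make up. A row lasts 1/8 s, in which the tool goes at most 62.5 mm and 10.7 degrees, less where a joint would pass 70% of its speed; a pose out of reach is approached as far as the arm can. A call with a gripper value outside its range is refused whole. The fingers move at their own pace and stop on an object; "force" is the grip in N (left out, the last holds). Time passes only in rows, so rows that repeat a pose let the fingers close. It gives the time, the measured TCP pose, the force, the opening and the grip force at its end, in the units of the state.
- monitor.state(): the state, without advancing time (a new reading comes with each control period).
- capture(name): name is "side" or "top"; returns the picture (400x640x3 uint8, red, green, blue); there is no depth.
- calibration(name): a dict with "fx", "fy", "cx", "cy" (pixels), "view" (4x4, takes a point from world to camera coordinates). Camera axes: x right, y down, z forward; pixel columns grow to the right and rows downward; lengths in m; the calibration is good to about 2 mm. A picture is of the moment at which its call begins. calibration takes no time and is no camera call.
- hand_in(): hands the job in; it is judged then, once.
The state is a dict: "time": time; "joint_positions": joint angles; "qvel": joint speeds; "joint_efforts": joint torques, N m; "position": TCP position; "eef_rot": TCP orientation; "contact_force": force on the tool from outside, world axes, zero at the start; "ft_torque": the same for the moment, N m; "opening": finger opening in m; "finger_force": force on a finger pad.
Only numpy, scipy, OpenCV 4.12 (cv2) and the standard library are available. Lean on these libraries where they do the work, as an engineer would, in place of code of your own. Each camera call takes 0.05 s, during which the arm holds its last target. There are 200 camera calls.

## Task

Lay the loose bottle and the bottle caught under the hood of the feed chute (draw that one back up the rails until its cap is clear, then lift it out) on their sides on the tray, in one snug row with the bottle already lying there: the row touching the fence and each bottle touching the next, all parallel to the fence and about centred on the tray's width. Then stand the wedge chock flat on the tray with its slope snug against the outermost bottle, square to it and centred, so that the row cannot roll apart, and leave everything at rest without knocking the other glassware and boxes about.

Things in the scene. Friction and masses are not known exactly. Their poses are not given: they have to be found in the camera images.
- tray: Flat aluminium board fixed on the bench, 290 mm (x) by 170 mm (y), 8 mm thick; origin at the centre of its underside, z up. A steel fence 150 mm long, 12 mm thick stands across its +x end: inner face at x = +130 mm, top 53 mm above the bench. The other edges are open. The row runs along x from the fence towards -x; the bottles in it lie along y.
- chute: Feed chute fixed on the bench: two steel rails 10 mm thick, centre lines 26 mm apart, from x = -125 to +118 mm, falling 8 degrees towards its +x; origin on the bench under their middle, z up. Rail centres are 36 mm high at x = 0; a bottle's axis lies 25 mm above them. Fingers fit down both sides of the rails. No stop at the upper end. A bottle stays where it is left on the rails.
- chute_hood (a point): Middle of the upper edge of the sheet hood's mouth, over the chute at its x = +38 mm. The hood, 74 mm wide, covers the rails from there down to the closed low end at x = +125 mm, its roof 5 mm above a lying bottle's body. Axes as the chute's.
- bottle_a_mid (a point): Loose white bottle with grey cap, lying on the bench. All three bottles are alike: round body 46 mm diameter, 100 mm long, then shoulder and 29 mm cap to 80 mm from the body's middle (130 mm over all), about 0.2 kg. Point: middle of the body, on its axis; x along the axis to the cap; it rolls about x. Bottles are interchangeable; caps may point either way.
- bottle_b_mid (a point): The same kind of bottle, lying along the rails of the chute, cap downhill under the hood. Point: middle of its body, on its axis; x along the axis to the cap. It must move 40 to 55 mm up the rails before it can be lifted.
- bottle_c_mid (a point): The same kind of bottle, already lying on the tray near or against the fence, parallel to it. Point: middle of its body, on its axis; x along the axis to the cap.
- chock: Grey plastic wedge chock, 60 mm (x) by 80 mm (y) by 58 mm high, about 0.25 kg, standing on the bench; origin at the centre of its underside, z up. Its slope, 80 mm wide, rises at 50 degrees from the toe at x = +30 mm to 24 mm high; behind is a block 24 mm high. With the slope touching a bottle that lies on the same surface, the bottle's axis is 41 mm from the origin, along +x.
- chock_fin (a point): Middle of the chock's grip fin, which stands on the block: 40 mm long along the chock's x, 18 mm thick (along its y), from 24 to 58 mm high; 8 mm behind (-x of) the chock's origin and 41 mm above its underside.
- caddy: Bystander: grey box with white lid, 92 x 62 x 59 mm, 0.3 kg; origin at the centre of its underside.
- flask: Bystander: conical glass flask, 80 mm diameter, 122 mm high; origin at the centre of its underside.
- beaker: Bystander: glass beaker, 68 mm diameter, 85 mm high; origin at the centre of its underside.
- jar: Bystander: amber jar, 60 mm diameter, 70 mm high; origin at the centre of its underside.
- wash_bottle: Bystander: white wash bottle, 60 mm diameter, 144 mm high with a spout up to 168 mm, standing upright; origin at the centre of its underside.
- tip_rack: Bystander: grey box with rows of white tips, 85 x 120 x 66 mm; origin at the centre of its underside.
Mind the look-alikes: they are no part of the job. What is shaped like the part that bears bottle_a_mid but blue or red is not meant.

How it is judged:
By the outcome, as a careful person would: the job done as asked, in the order asked, and still so for the second after the job is handed in, with the robot touching nothing.
It also fails if it takes over 72 s, if anything falls off the work surface, if the arm or the gripper's body presses on something with over 40 N, if the wrist force passes 120 N, or if a joint passes its speed limit or range.

## Working session

There is one attempt and no reset: what is moved stays moved. The work goes in short steps, Python scripts to look and compute and a tool call to move; the robot and the scene stay as the last step left them, time stands still between calls to the robot, and variables do not carry over. Pictures are saved under pics/ and viewed, at most 10 in all, crops included, and the job is handed in when it is done.

Besides the shell and the picture viewer there is one more tool, called as name(argument=value, ...) on one line, values as JSON. play_rows: Moves the arm, as the interface text tells. Its arguments: {"type":"object","properties":{"rows":{"type":"array","items":{"type":"number"}},"force":{"type":"number"}},"required":["rows"]}

```bash
ls; mkdir -p pics
python3 - <<'E'
from cell import *
import cv2
for n in("top","side"):
    im=capture(n); cv2.imwrite(f"pics/{n}0.png",im[...,::-1])
    c=calibration(n); print(n,c)
print(monitor.state())
E
```

```text
pics
top {'fx': 498.7309226511161, 'fy': 498.7309226511161, 'cx': 323.34565259135866, 'cy': 197.59907100473814, 'view': array([[ 1.57076280e-03, -9.99935371e-01,  1.12599509e-02,
         1.39428666e-01],
       [-9.98685078e-01, -2.14557325e-03, -5.12202244e-02,
         4.77913890e-01],
       [ 5.12410732e-02, -1.11646901e-02, -9.98623904e-01,
         1.81944186e+00],
       [ 0.00000000e+00,  0.00000000e+00,  0.00000000e+00,
         1.00000000e+00]])}
side {'fx': 388.4292082416598, 'fy': 388.4292082416598, 'cx': 327.66042996009327, 'cy': 205.0719108638327, 'view': array([[-0.94871939, -0.31606985, -0.00560145,  0.49361077],
       [-0.15107634,  0.46889525, -0.87023743,  0.08023249],
       [ 0.27768231, -0.82476487, -0.49260069,  1.29697416],
       [ 0.        ,  0.        ,  0.        ,  1.        ]])}
{'time': 0.1, 'joint_positions': array([-9.65397277e-01,  3.85511593e-01,  6.78529119e-03, -4.34485160e-04,
       -1.19398971e+00, -2.58602507e-01]), 'qvel': array([ 0.00134525, -0.0004731 ,  0.00066938,  0.00138721,  0.00093281,
       -0.00120094]), 'joint_efforts': array([-1.38222626e-03, -3.93319523e+01,  1.88929510e+01,  4.19791505e+00,
       -2.56808657e-03,  9.52413785e-06]), 'position': array([ 0.21227833, -0.58730735,  0.23032069]), 'eef_rot': array([[-9.40520769e-01, -3.39735347e-01, -7.60254859e-04],
       [-3.39736183e-01,  9.40519035e-01,  1.80839892e-03],
       [ 1.00657134e-04,  1.95912282e-03, -9.99998076e-01]]), 'contact_force': array([-0.43700029, -0.12777996, -0.53190849]), 'ft_torque': array([ 0.0733455 , -0.04053587, -0.01278724]), 'finger_force': 0.0, 'opening': 0.08529846380510417}
```

View pics/top0.png

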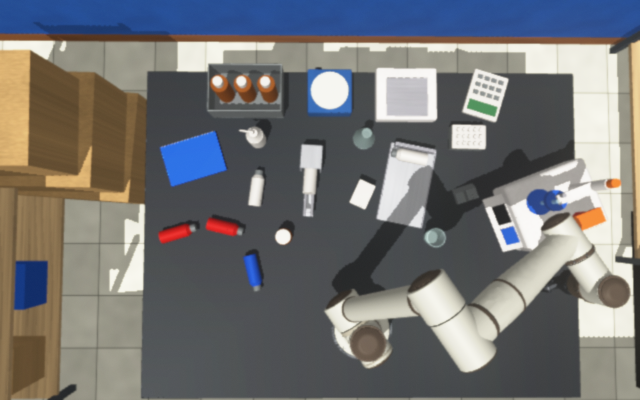

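View pics/side0.png

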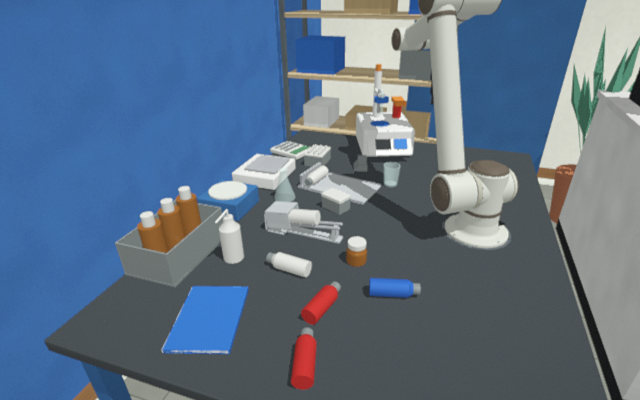

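Top: the loose white bottle (257,188) is the white one with a grey cap. The look-alikes are red at (177,233) and (225,226), and blue at (253,271). The chute is at (311,180), the tray at (406,183) with bottle c at (410,156), and the chock is probably the grey block in shadow at (467,194). I'll enlarge to confirm.

Run:
```python
import cv2,numpy as np
a=cv2.imread("pics/top0.png")[130:250,235:495]; b=cv2.imread("pics/side0.png")[150:290,240:420]
A=cv2.resize(a,None,fx=3,fy=3,interpolation=cv2.INTER_CUBIC)
A=(255*(A/255.)**.6).astype('uint8')
cv2.imwrite("pics/topc.png",A)
B=cv2.resize(b,None,fx=4,fy=4,interpolation=cv2.INTER_CUBIC)
cv2.imwrite("pics/sidec.png",(255*(B/255.)**.7).astype('uint8'))
```

```text
(no output)
```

View pics/topc.png

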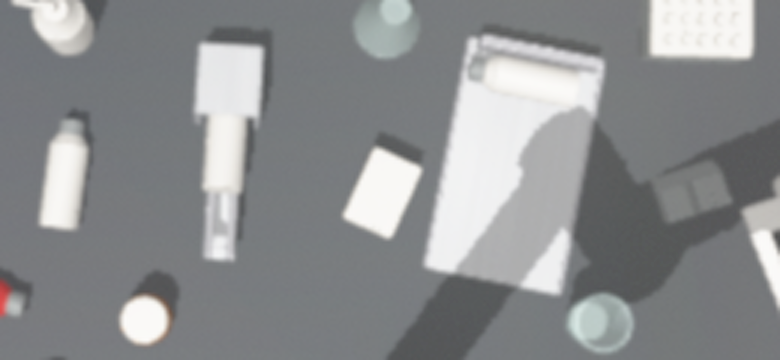

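View pics/sidec.png

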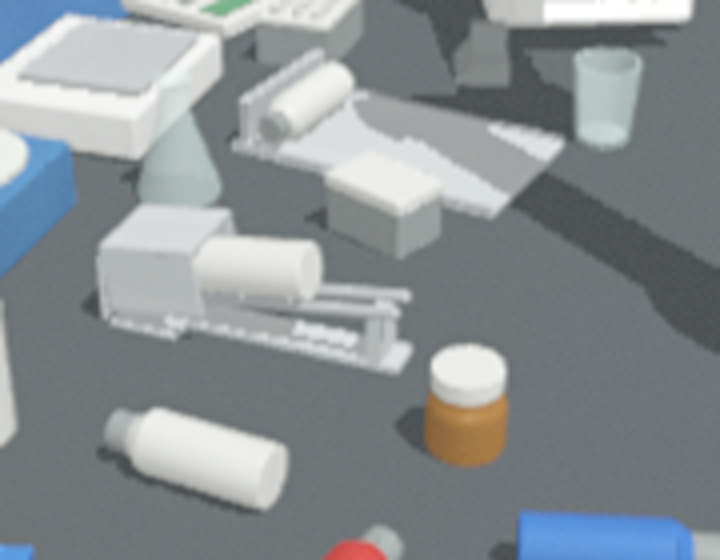

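```bash
cat > h.py <<'E'
import numpy as np,cv2
from cell import monitor,capture,calibration,hand_in
C={n:calibration(n) for n in("top","side")}
def ray(n,p):
    c=C[n];R=c["view"][:3,:3];t=c["view"][:3,3]
    return -R.T@t, R.T@np.array([(p[0]-c["cx"])/c["fx"],(p[1]-c["cy"])/c["fy"],1])
def onz(n,p,z):
    o,d=ray(n,p); return o+d*(z-o[2])/d[2]
def proj(n,P):
    c=C[n];q=c["view"][:3,:3]@np.array(P)+c["view"][:3,3]
    return np.array([c["fx"]*q[0]/q[2]+c["cx"],c["fy"]*q[1]/q[2]+c["cy"]])
def two(pt,ps):
    a,d=ray("top",pt);b,e=ray("side",ps)
    s=np.linalg.lstsq(np.c_[d,-e],b-a,rcond=None)[0]
    P=a+d*s[0];Q=b+e*s[1]; return (P+Q)/2,np.linalg.norm(P-Q)
def tc(x,y): return (235+(x+.5)/3-.5,130+(y+.5)/3-.5)
def sc(x,y): return (240+(x+.5)/4-.5,150+(y+.5)/4-.5)
E
python3 - <<'E'
from h import *
np.set_printoptions(precision=4,suppress=True)
im=cv2.imread("pics/top0.png")
print("cam",ray("top",(0,0))[0],ray("side",(0,0))[0])
m=((im.min(2)>165)).astype('uint8')
cs,_=cv2.findContours(m[150:220,235:280],cv2.RETR_EXTERNAL,cv2.CHAIN_APPROX_NONE)
c=max(cs,key=cv2.contourArea); r=cv2.minAreaRect(c+np.array([235,150])); print("A rect",r,[onz("top",p,.023) for p in cv2.boxPoints(r)])
def T(l,z,*ps):
    for p in ps: print(l,p,onz("top",tc(*p),z))
T("A ends top",.023,(72,120),(68,133),(59,228))
T("A side ctrs(for axis)",.023)
for p in((110,425),(150,440),(272,478)): print("A side",onz("side",sc(*p),.023))
T("hood mouth",.084,(195,115),(258,122));T("hood low",.0715,(198,42),(265,45))
T("B base end",.061,(205,190),(243,193),(223,191)); T("B at mouth",.061,(207,115),(247,120))
T("rail up ends",.053,(207,259),(233,260))
print("B base side",onz("side",sc(303,268),.063))
T("tray low corners",.008,(426,267),(562,294)); T("tray left edge up",.008,(463,66)); T("tray right",.008,(600,98))
T("fence top",.053,(470,37),(604,62),(484,35),(482,51),(603,74))
T("C axis ends",.031,(473,68),(485,72),(580,88))
T("chock",.024,(652,178),(715,160),(732,200),(672,222),(688,178),(697,208))
T("beaker",.0,(603,330)); T("caddy",.059,(378,147),(420,168),(388,238),(343,213))
E
```

```text
cam [0.3838 0.1608 1.8398] [0.1203 1.1881 0.7115]
A rect ((255.5800018310547, 189.9399871826172), (11.030865669250488, 30.547014236450195), 8.130102157592773) [array([0.4521, 0.4148, 0.023 ]), array([0.5626, 0.4001, 0.023 ]), array([0.557 , 0.3602, 0.023 ]), array([0.4465, 0.375 , 0.023 ])]
A ends top (72, 120) [0.5787 0.3769 0.023 ]
A ends top (68, 133) [0.5628 0.3816 0.023 ]
A ends top (59, 228) [0.4471 0.3916 0.023 ]
A side [0.5816 0.3761 0.023 ]
A side [0.5462 0.3834 0.023 ]
A side [0.447  0.3964 0.023 ]
hood mouth (195, 115) [0.5785 0.225  0.084 ]
hood mouth (258, 122) [0.5704 0.1508 0.084 ]
hood low (198, 42) [0.6671 0.2222 0.0715]
hood low (265, 45) [0.6638 0.1425 0.0715]
B base end (205, 190) [0.4914 0.2136 0.061 ]
B base end (243, 193) [0.4879 0.1683 0.061 ]
B base end (223, 191) [0.4903 0.1921 0.061 ]
B at mouth (207, 115) [0.5811 0.2115 0.061 ]
B at mouth (247, 120) [0.5752 0.1638 0.061 ]
rail up ends (207, 259) [0.4094 0.2111 0.053 ]
rail up ends (233, 260) [0.4083 0.1801 0.053 ]
B base side [0.4996 0.1862 0.063 ]
tray low corners (426, 267) [ 0.4007 -0.0558  0.008 ]
tray
[... 286 characters left out ...]
 ]
fence top (482, 51) [ 0.6603 -0.119   0.053 ]
fence top (603, 74) [ 0.6329 -0.2648  0.053 ]
C axis ends (473, 68) [ 0.6428 -0.1113  0.031 ]
C axis ends (485, 72) [ 0.638 -0.126  0.031]
C axis ends (580, 88) [ 0.6187 -0.2418  0.031 ]
chock (652, 178) [ 0.5095 -0.3304  0.024 ]
chock (715, 160) [ 0.5317 -0.4078  0.024 ]
chock (732, 200) [ 0.4829 -0.4279  0.024 ]
chock (672, 222) [ 0.4559 -0.3542  0.024 ]
chock (688, 178) [ 0.5096 -0.3744  0.024 ]
chock (697, 208) [ 0.473 -0.385  0.024]
beaker (603, 330) [ 0.3238 -0.2743  0.    ]
caddy (378, 147) [0.5435 0.0071 0.059 ]
caddy (420, 168) [ 0.5184 -0.043   0.059 ]
caddy (388, 238) [ 0.4347 -0.0046  0.059 ]
caddy (343, 213) [0.4644 0.0491 0.059 ]
```

play_rows(rows=[0, 250, 400, 0, 0, 0, -0.18, 0, 250, 400, 0, 0, 0, -0.36, 0, 250, 400, 0, 0, 0, -0.48, 0, 250, 400, 0, 0, 0, -0.48, 0, 250, 400, 0, 0, 0, -0.48, 0, 250, 400, 0, 0, 0, -0.48, 0, 250, 400, 0, 0, 0, -0.48, 0, 250, 400, 0, 0, 0, -0.48, 0, 286, 974, -60, 0, 0, -0.48, 0, 286, 974, -60, 0, 0, -0.48, 0, 286, 974, -60, 0, 0, -0.48, 0, 286, 974, -60, 0, 0, -0.48], force=40)

```text
time: 1.6
position: [0.4776, 0.0623, 0.2051]
eef_rot: [[-0.991, 0.133, -0.0], [0.133, 0.991, -0.0], [0.0, -0.0, -1.0]]
contact_force: [0.5, 0.1, -0.4]
opening: 0.0854
finger_force: 0.0
```

play_rows(rows=[0, 21, 325, -40, 0, 0, 0, 0, 21, 325, -40, 0, 0, 0, 0, 21, 325, -40, 0, 0, 0, 0, 21, 325, -40, 0, 0, 0, 0, 21, 325, -40, 0, 0, 0, 0, 21, 325, -40, 0, 0, 0, 0, 21, 325, -100, 0, 0, 0, 0, 21, 325, -150, 0, 0, 0, 0, 21, 325, -180, 0, 0, 0, 0, 21, 325, -198, 0, 0, 0, 0.6, 21, 325, -198, 0, 0, 0, 1, 21, 325, -198, 0, 0, 0])

```text
time: 3.1
position: [0.4999, 0.3861, 0.0089]
eef_rot: [[-0.991, 0.133, 0.002], [0.133, 0.991, 0.002], [-0.002, 0.002, -1.0]]
contact_force: [-0.2, 0.3, 0.6]
opening: 0.0516
finger_force: 0.0
```

Run:
```python
from h import *
t=capture("top");s=capture("side")
cv2.imwrite("pics/top1.png",t[...,::-1]);cv2.imwrite("pics/side1.png",s[...,::-1])
A=cv2.resize(t[120:240,370:500,::-1],None,fx=5,fy=5,interpolation=cv2.INTER_CUBIC)[:600]
A=(255*(A/255.)**.7).astype('uint8'); cv2.imwrite("pics/traycrop.png",A)
print(monitor.state()["opening"],monitor.state()["finger_force"],monitor.state()["position"])
```

```text
0.044593219751463554 41.25350832939148 [0.49997989 0.38642368 0.00939207]
```

View pics/traycrop.png

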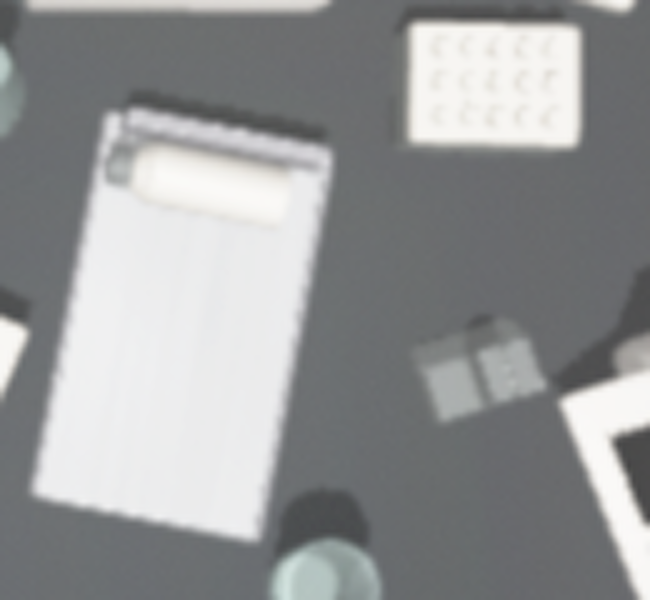

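Run:
```python
from h import *
np.set_printoptions(precision=4,suppress=True)
def q(x,y,z): return onz("top",(370+(x+.5)/5-.5,120+(y+.5)/5-.5),z)[:2]
P=[q(32,492,.008),q(260,541,.008),q(333,150,.008),q(105,112,.008)]
print(P,[np.linalg.norm(P[i]-P[(i+1)%4]) for i in range(4)])
im=cv2.imread("pics/top1.png")
m=(im.min(2)>150).astype('uint8')*255
big=cv2.resize(im,None,fx=4,fy=4,interpolation=cv2.INTER_CUBIC).min(2)
cs,_=cv2.findContours((big>155).astype('uint8'),cv2.RETR_EXTERNAL,cv2.CHAIN_APPROX_NONE)
for c in cs:
    if cv2.pointPolygonTest(c,(407*4,195*4),False)>0:
        W=np.array([onz("top",((p[0][0]+.5)/4-.5,(p[0][1]+.5)/4-.5),.008)[:2] for p in c])
        r=cv2.minAreaRect((W*1000).astype(np.float32)); print("tray rect",r); print(cv2.boxPoints(r))
a=[q(412,350,0),q(520,318,0),q(440,422,0)]; print("chock",a)
y=(a[0]-a[1]);L=np.linalg.norm(y);x=a[0]-a[2]; print("wid",L,"len",np.linalg.norm(x),"yaw from y",np.degrees(np.arctan2(-y[0],y[1])),"from x",np.degrees(np.arctan2(x[1],x[0])))
print("origin",(a[1]+a[2])/2)
print("C",q(105,165,.031),q(289,201,.031))
print("fence in top",q(130,135,.053),q(318,168,.053))
```

```text
[array([ 0.4032, -0.0533]), array([ 0.3675, -0.221 ]), array([ 0.6568, -0.2777]), array([ 0.6846, -0.1086])] [np.float64(0.17140303276123067), np.float64(0.29486440197433367), np.float64(0.17137051696754843), np.float64(0.2868154814206038)]
tray rect ((528.8529663085938, -165.1612548828125), (170.58189392089844, 297.1761474609375), 78.60546875)
[[ 366.3431 -219.4155]
 [ 657.662  -278.1267]
 [ 691.3628 -110.907 ]
 [ 400.0439  -52.1958]]
chock [array([ 0.509 , -0.3368]), array([ 0.533 , -0.4175]), array([ 0.4556, -0.357 ])]
wid 0.08419404586177862 len 0.05707395607753455 yaw from y 16.560245658331432 from x 20.69980708639377
origin [ 0.4943 -0.3873]
C [ 0.6418 -0.105 ] [ 0.6158 -0.2396]
fence in top [ 0.6606 -0.12  ] [ 0.637  -0.2559]
```

play_rows(rows=[1, 0, 0, 50, 0, 0, 0, 1, 0, 0, 110, 0, 0, 0, 1, 20, -100, 150, 0, 0, 0.18, 1, 30, -180, 170, 0, 0, 0.36, 1, 40, -250, 170, 0, 0, 0.54, 1, 50, -320, 170, 0, 0, 0.72, 1, 58, -380, 170, 0, 0, 0.9, 1, 58, -440, 170, 0, 0, 1.08, 1, 58, -500, 170, 0, 0, 1.26, 1, 58, -559, 150, 0, 0, 1.44, 1, 58, -559, 110, 0, 0, 1.506, 1, 58, -559, 70, 0, 0, 1.506])

```text
time: 4.7
position: [0.5587, -0.1705, 0.0882]
eef_rot: [[-0.198, -0.98, 0.008], [-0.98, 0.198, -0.001], [-0.001, -0.008, -1.0]]
contact_force: [0.2, 0.9, -1.9]
opening: 0.0447
finger_force: 41.9
```

play_rows(rows=[1, 0, 0, -30, 0, 0, 0, 1, 0, 0, -50, 0, 0, 0, 1, 0, 0, -58, 0, 0, 0, 1, 0, 0, -59, 0, 0, 0, 1, 0, 0, -59, 0, 0, 0, 1, 0, 0, -59, 0, 0, 0])

```text
time: 5.45
position: [0.5576, -0.1679, 0.0282]
eef_rot: [[-0.196, -0.981, 0.002], [-0.981, 0.196, -0.0], [-0.0, -0.002, -1.0]]
contact_force: [-0.1, -0.4, -1.5]
opening: 0.0445
finger_force: 41.7
```

play_rows(rows=[1, -1, -3, -5, 0, 0, 0, 1, -1, -3, -9, 0, 0, 0, 1, -1, -3, -9, 0, 0, 0])

```text
time: 5.82
position: [0.5556, -0.1711, 0.0177]
eef_rot: [[-0.197, -0.98, -0.001], [-0.98, 0.197, 0.0], [0.0, 0.001, -1.0]]
contact_force: [0.1, 0.5, -1.7]
opening: 0.0443
finger_force: 42.0
```

play_rows(rows=[1, 0, 0, -1.5, 0, 0, 0, 1, 0, 0, -2, 0, 0, 0, 0.33, 0, 0, -2, 0, 0, 0, 0.33, 0, 0, -2, 0, 0, 0, 0.33, 0, 0, -2, 0, 0, 0, 0.33, 0, 0, 15, 0, 0, 0, 0.33, 0, 0, 50, 0, 0, 0, 0.33, 0, 0, 100, 0, 0, 0, 0, 0, 0, 130, 0, 0, 0])

```text
time: 6.95
position: [0.5571, -0.1713, 0.1523]
eef_rot: [[-0.196, -0.981, 0.005], [-0.981, 0.196, -0.001], [-0.0, -0.005, -1.0]]
contact_force: [0.8, -0.7, -0.7]
opening: 0.0739
finger_force: 0.0
```

Run:
```python
from h import *
np.set_printoptions(precision=4,suppress=True)
s=capture("side"); st=monitor.state(); print(st["position"],st["opening"],st["contact_force"],st["joint_positions"])
A=cv2.resize(s[130:260,250:410,::-1],None,fx=4.5,fy=4.5,interpolation=cv2.INTER_CUBIC)
cv2.imwrite("pics/side2.png",s[...,::-1]);cv2.imwrite("pics/side2c.png",A)
```

```text
[ 0.5591 -0.1717  0.1561] 0.08019585604642043 [ 0.611  -0.5737  3.0011] [-0.0202  0.3751 -0.2095  0.0026 -0.9745 -0.1778]
```

View pics/side2c.png

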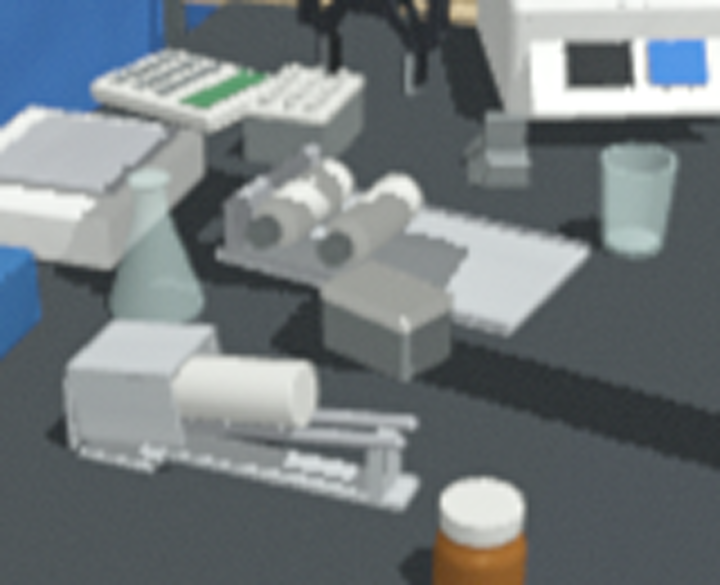

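play_rows(rows=[0, -5, 30, 40, 0, 0, -0.18, 0, -10, 80, 50, 0, 0, -0.36, 0, -15, 130, 50, 0, 0, -0.54, 0, -20, 180, 50, 0, 0, -0.72, 0, -25, 230, 50, 0, 0, -0.9, 0, -33, 280, 50, 0, 0, -1.08, 0, -33, 330, 50, 0, 0, -1.26, 0, -33, 360, 40, 0, 0, -1.426, 0, -33, 360, 20, 0, 0, -1.426, 0, -33, 360, 0, 0, 0, -1.426, 0, -33, 360, 0, 0, 0, -1.426])

```text
time: 8.38
position: [0.522, 0.1885, 0.1475]
eef_rot: [[-0.999, 0.053, -0.002], [0.053, 0.999, -0.001], [0.002, -0.002, -1.0]]
contact_force: [0.1, -0.5, -0.3]
opening: 0.0854
finger_force: 0.0
```

play_rows(rows=[0, 1, 0, -20, 0.007, 0.14, 0, 0, 1, 0, -50, 0.007, 0.14, 0, 0, 1, 0, -80, 0.007, 0.14, 0, 0, 1, 0, -95, 0.007, 0.14, 0, 0, 1, 0, -101, 0.007, 0.14, 0, 0, 1, 0, -101, 0.007, 0.14, 0, 1, 1, 0, -101, 0.007, 0.14, 0, 1, 1, 0, -101, 0.007, 0.14, 0, 1, 1, 0, -101, 0.007, 0.14, 0, 1, 1, 0, -101, 0.007, 0.14, 0])

```text
time: 9.62
position: [0.5249, 0.19, 0.0481]
eef_rot: [[-0.989, 0.053, -0.137], [0.052, 0.999, 0.009], [0.137, 0.001, -0.991]]
contact_force: [0.8, 4.1, 4.7]
opening: 0.0447
finger_force: 41.5
```

play_rows(rows=[1, -9, 0.5, 1.6, 0, 0, 0, 1, -19, 1, 3, 0, 0, 0, 1, -29, 1.5, 4.4, 0, 0, 0, 1, -39, 2, 5.8, 0, 0, 0, 1, -49, 2.6, 7.2, 0, 0, 0, 1, -53, 2.8, 7.8, 0, 0, 0, 1, -53, 2.8, 7.8, 0, 0, 0])

```text
time: 10.5
position: [0.4713, 0.1926, 0.0559]
eef_rot: [[-0.989, 0.052, -0.138], [0.052, 0.999, 0.008], [0.138, 0.001, -0.99]]
contact_force: [0.7, 4.5, 7.0]
opening: 0.0447
finger_force: 41.8
```

Run:
```python
from h import *
s=capture("side"); st=monitor.state(); print(st["position"],st["opening"],st["contact_force"])
A=cv2.resize(s[170:270,240:370,::-1],None,fx=5,fy=5,interpolation=cv2.INTER_CUBIC)
cv2.imwrite("pics/side3c.png",A)
```

```text
[0.47128952 0.19253557 0.05590509] 0.04527246643483321 [0.81288726 4.04422278 7.17901639]
```

View pics/side3c.png

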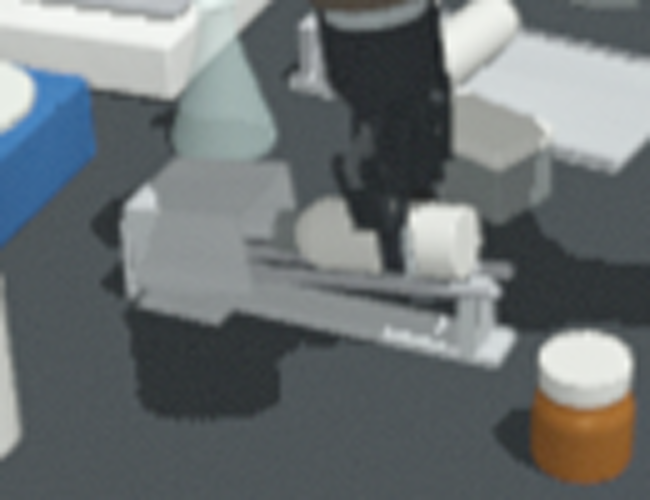

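play_rows(rows=[1, -6, 0.4, 1, 0, 0, 0, 1, -7, 0.4, 8, 0, 0, 0, 1, -8, 0.4, 25, 0, 0, 0, 1, -8, 0.4, 60, 0, 0, 0, 1, -8, 0.4, 110, 0, 0, 0, 1, -8, 0.4, 130, 0, 0, 0, 1, -8, 0.4, 130, 0, 0, 0])

```text
time: 11.42
position: [0.4628, 0.192, 0.1865]
eef_rot: [[-0.989, 0.053, -0.138], [0.053, 0.999, 0.008], [0.138, 0.001, -0.99]]
contact_force: [-0.2, -0.4, -3.0]
opening: 0.0447
finger_force: 41.5
```

play_rows(rows=[1, 0, -20, 0, 0, 0, 0.18, 1, 5, -70, 0, 0, 0, 0.36, 1, 10, -120, 0, 0, 0, 0.54, 1, 15, -170, 0, 0, 0, 0.72, 1, 20, -220, 0, 0, 0, 0.9, 1, 21, -270, 0, 0, 0, 1.08, 1, 21, -320, 0, 0, 0, 1.26, 1, 21, -362, -20, 0, 0, 1.426, 1, 21, -362, -50, 0, 0, 1.426, 1, 21, -362, -80, 0, 0, 1.426, 1, 21, -362, -80, 0, 0, 1.426])

```text
time: 12.8
position: [0.4801, -0.1702, 0.1015]
eef_rot: [[-0.195, -0.98, -0.037], [-0.971, 0.198, -0.137], [0.142, 0.01, -0.99]]
contact_force: [-0.4, 0.4, -2.0]
opening: 0.0451
finger_force: 41.7
```

play_rows(rows=[1, 0, 0, -10, 0.137, -0.027, 0, 1, 0, 0, -40, 0.137, -0.027, 0, 1, 0, 0, -65, 0.137, -0.027, 0, 1, 0, 0, -75, 0.137, -0.027, 0, 1, 0, 0, -75, 0.137, -0.027, 0, 1, 0, 0, -75, 0.137, -0.027, 0])

```text
time: 13.55
position: [0.4848, -0.1698, 0.031]
eef_rot: [[-0.196, -0.981, 0.002], [-0.981, 0.196, -0.001], [0.0, -0.002, -1.0]]
contact_force: [-0.1, 0.4, -3.5]
opening: 0.0448
finger_force: 41.9
```

play_rows(rows=[1, -2, 0, -6, 0, 0, 0, 1, -2, 0, -12, 0, 0, 0, 1, -2, 0, -13.5, 0, 0, 0, 1, -2, 0, -14, 0, 0, 0, 0.33, -2, 0, -14, 0, 0, 0, 0.33, -2, 0, -14, 0, 0, 0, 0.33, -2, 0, -14, 0, 0, 0, 0.33, -2, 0, 2, 0, 0, 0, 0.33, -2, 0, 40, 0, 0, 0, 0.33, -2, 0, 100, 0, 0, 0, 0.33, -2, 0, 160, 0, 0, 0, 0.33, -2, 0, 160, 0, 0, 0])

```text
time: 15.05
position: [0.4851, -0.1703, 0.1956]
eef_rot: [[-0.196, -0.981, 0.013], [-0.981, 0.196, -0.002], [-0.0, -0.013, -1.0]]
contact_force: [-0.6, 0.0, -1.4]
opening: 0.0578
finger_force: 0.0
```

play_rows(rows=[0.33, -20, 8, 0, 0, 0, -0.18, 0.33, -40, 16, 0, 0, 0, -0.36, 0.33, -61, 25, 0, 0, 0, -0.54, 0.33, -61, 25, 0, 0, 0, -0.72, 0.25, -61, 25, 0, 0, 0, -0.9, 0.25, -61, 25, 0, 0, 0, -1.08, 0.25, -61, 25, 0, 0, 0, -1.26, 0.25, -61, 25, 0, 0, 0, -1.44, 0.25, -61, 25, 0, 0, 0, -1.571, 0.25, -61, 25, 0, 0, 0, -1.571])

```text
time: 16.3
position: [0.4203, -0.1448, 0.1891]
eef_rot: [[-0.981, 0.196, -0.002], [0.196, 0.981, 0.0], [0.002, -0.0, -1.0]]
contact_force: [-0.1, -0.1, -0.9]
opening: 0.0639
finger_force: 0.0
```

Run:
```python
from h import *
t=capture("top");s=capture("side"); st=monitor.state(); print(st["position"],st["opening"],st["eef_rot"][:,1])
cv2.imwrite("pics/top4.png",t[...,::-1]);cv2.imwrite("pics/side4.png",s[...,::-1])
A=cv2.resize(t[130:240,370:500,::-1],None,fx=5,fy=5,interpolation=cv2.INTER_CUBIC)
B=cv2.resize(s[150:220,280:400,::-1],None,fx=5,fy=5,interpolation=cv2.INTER_CUBIC)
o=np.zeros((600,800,3),'uint8');o[:300,:480]=cv2.resize(A,(355,300)).shape and 0
A=cv2.resize(t[140:235,370:490,::-1],None,fx=3.3,fy=3.3,interpolation=cv2.INTER_CUBIC)
B=cv2.resize(s[155:205,285:380,::-1],None,fx=4,fy=4,interpolation=cv2.INTER_CUBIC)
o=np.zeros((600,800,3),'uint8');o[:A.shape[0],:A.shape[1]]=A;o[320:320+B.shape[0],:B.shape[1]]=B
cv2.imwrite("pics/c4.png",o[:530,:420])
```

```text
[ 0.42054723 -0.14481139  0.18940194] 0.0640983149576675 [ 1.95017568e-01  9.80799746e-01 -7.28249082e-05]
```

View pics/c4.png

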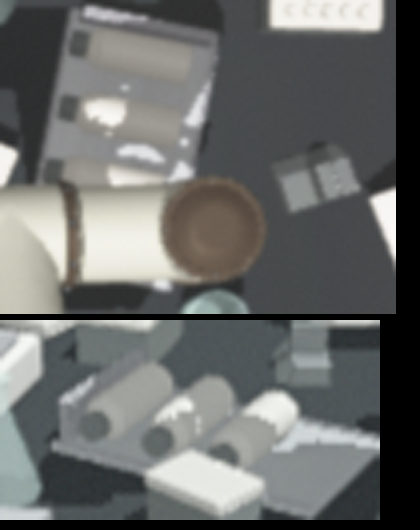

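Run:
```python
from h import *
xt=np.array([.9806,-.1959]);yt=np.array([.1959,.9806]);o=np.array([.527,-.166])
def r(P): d=P[:2]-o; return np.round([d@xt,d@yt],4)
for n,p in dict(Ccap=(70,42),Cbase=(189,66),Acap=(61,105),Abase=(184,131),Bcap=(46,168)).items(): print("top",n,r(onz("top",(370+p[0]/3.3,140+p[1]/3.3),.031)))
for n,p in dict(Ccap=(90,428),Acap=(152,442),Bcap=(218,458),Cb=(160,376),Ab=(223,390),Bb=(287,404)).items(): print("side",n,r(onz("side",(285+p[0]/4,155+(p[1]-320)/4),.031)))
```

```text
top Ccap [0.1006 0.08  ]
top Cbase [ 0.1007 -0.0544]
top Acap [0.0299 0.0764]
top Abase [ 0.0286 -0.0625]
top Bcap [-0.0419  0.0794]
side Ccap [0.0976 0.0834]
side Acap [0.028  0.0802]
side Bcap [-0.0444  0.079 ]
side Cb [ 0.0996 -0.059 ]
side Ab [ 0.0243 -0.0602]
side Bb [-0.049  -0.0618]
```

play_rows(rows=[0.25, 0, 0, -60, 0, 0, 0, 0.25, 0, 0, -120, 0, 0, 0, 0.25, 0, 0, -155, 0, 0, 0, 0.25, 0, 0, -172, 0, 0, 0, 0.25, 0, 0, -172, 0, 0, 0, 0.25, 19.6, -3.9, -172, 0, 0, 0, 0.25, 27.5, -5.5, -172, 0, 0, 0, 0.25, 34.3, -6.9, -172, 0, 0, 0, 0.25, 41.2, -8.2, -172, 0, 0, 0, 0.25, 48.1, -9.6, -172, 0, 0, 0, 0.25, 54.9, -11, -172, 0, 0, 0, 0.25, 61.8, -12.3, -172, 0, 0, 0])

```text
time: 17.9
position: [0.4825, -0.1572, 0.0178]
eef_rot: [[-0.98, 0.197, -0.002], [0.197, 0.98, 0.0], [0.002, -0.0, -1.0]]
contact_force: [-0.9, 0.3, 1.0]
opening: 0.0643
finger_force: 0.4
```

play_rows(rows=[0.25, 4, -0.8, 0, 0, 0, 0, 0.25, 8, -1.6, 0, 0, 0, 0, 0.25, 12, -2.4, 0, 0, 0, 0, 0.25, 15, -3, 0, 0, 0, 0, 0.25, 18, -3.6, 0, 0, 0, 0, 0.25, 20, -4, 0, 0, 0, 0, 0.25, 22, -4.4, 0, 0, 0, 0, 0.25, 22, -4.4, 0, 0, 0, 0])

```text
time: 18.9
position: [0.505, -0.1616, 0.0179]
eef_rot: [[-0.98, 0.197, 0.0], [0.197, 0.98, 0.0], [-0.0, 0.0, -1.0]]
contact_force: [-0.7, 0.5, -0.4]
opening: 0.0641
finger_force: 0.1
```

play_rows(rows=[0.25, 1, -0.2, 0, 0, 0, 0, 0.25, 2, -0.4, 0, 0, 0, 0, 0.25, 3, -0.6, 0, 0, 0, 0, 0.25, 4, -0.8, 0, 0, 0, 0, 0.25, 4, -0.8, 0, 0, 0, 0])

```text
time: 19.52
position: [0.5071, -0.1622, 0.0176]
eef_rot: [[-0.98, 0.197, -0.004], [0.197, 0.98, 0.001], [0.004, -0.0, -1.0]]
contact_force: [-4.9, 2.2, 3.0]
opening: 0.0639
finger_force: 2.4
```

play_rows(rows=[0.25, 1, -0.2, 0, 0, 0, 0, 0.25, 2, -0.4, 0, 0, 0, 0, 0.25, 2, -0.4, 0, 0, 0, 0])

```text
time: 19.9
position: [0.5072, -0.1622, 0.0174]
eef_rot: [[-0.98, 0.197, -0.008], [0.197, 0.98, 0.001], [0.008, -0.0, -1.0]]
contact_force: [-7.9, 3.5, 4.7]
opening: 0.0638
finger_force: 4.2
```

play_rows(rows=[0.25, -4, 0.8, 0, 0, 0, 0, 0.25, -10, 2, 0, 0, 0, 0, 0.25, -35, 7, 0, 0, 0, 0, 0.25, -35, 7, 0, 0, 0, 0, 0.25, -35, 7, 50, 0, 0, 0, 0.1, -35, 7, 110, 0, 0, 0, 0, -35, 7, 160, 0, 0, 0, 0, -35, -50, 160, 0, 0, 0.18, 0, -35, -110, 160, 0, 0, 0.36, 0, -25, -170, 160, 0, 0, 0.515, 0, -20, -227, 160, 0, 0, 0.515, 0, -20, -227, 160, 0, 0, 0.515])

```text
time: 21.4
position: [0.4912, -0.394, 0.1773]
eef_rot: [[-0.952, -0.307, 0.001], [-0.307, 0.952, -0.002], [-0.0, -0.002, -1.0]]
contact_force: [0.7, 0.3, -1.0]
opening: 0.0854
finger_force: 0.0
```

Run:
```python
from h import *
t=capture("top");s=capture("side"); st=monitor.state(); print(st["position"],st["opening"],st["eef_rot"][:,1])
cv2.imwrite("pics/top5.png",t[...,::-1]);cv2.imwrite("pics/side5.png",s[...,::-1])
B=cv2.resize(s[140:210,285:405,::-1],None,fx=6,fy=6,interpolation=cv2.INTER_CUBIC)
cv2.imwrite("pics/c5.png",B)
# predicted chock corners in crop
o=np.array([.4943,-.3873]);a=np.radians(18);X=np.array([np.cos(a),np.sin(a)]);Y=np.array([-X[1],X[0]])
for x,y,z in((30,40,0),(30,-40,0),(-30,40,0),(-30,40,24),(10,40,24),(-28,9,58),(12,9,58),(12,-9,58)):
    p=proj("side",[*(o+X*x/1e3+Y*y/1e3),z/1e3]); print((x,y,z),np.round((p-[285,140])*6))
```

```text
[ 0.49089505 -0.39081743  0.17746104] 0.08540700881759618 [-3.09791558e-01  9.50804474e-01 -2.07989146e-04]
(30, 40, 0) [414. 179.]
(30, -40, 0) [409. 135.]
(-30, 40, 0) [496. 178.]
(-30, 40, 24) [497. 148.]
(10, 40, 24) [443. 148.]
(-28, 9, 58) [493.  89.]
(12, 9, 58) [439.  89.]
(12, -9, 58) [437.  80.]
```

View pics/c5.png

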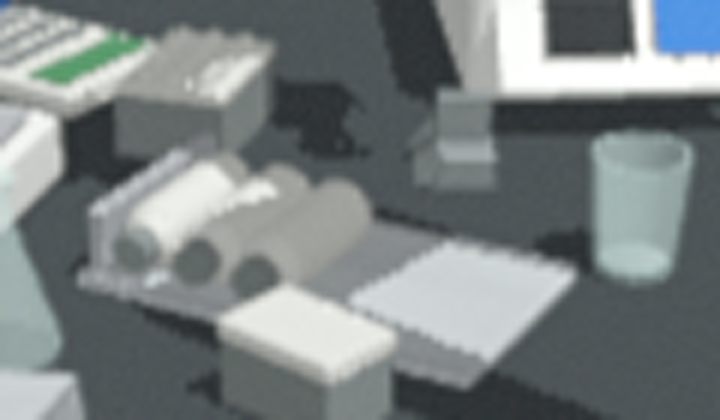

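Run:
```python
from h import *
np.set_printoptions(precision=4,suppress=True)
f=lambda x,y,z:onz("side",(285+(x+.5)/6-.5,140+(y+.5)/6-.5),z)
print("tray corner",f(470,384,.008), "far low corner",f(577,270,.008))
for l,p in dict(toeL=(412,188,0),rearL=(496,190,0),rearLt=(497,163,.024),toptL=(437,163,.024),finTop=(440,100,.058),finTopR=(493,100,.058)).items(): print(l,f(*p))
im=cv2.imread("pics/top1.png"); A=cv2.resize(im[178:210,444:484],None,fx=14,fy=14,interpolation=cv2.INTER_CUBIC)
g=cv2.normalize(A,None,0,255,cv2.NORM_MINMAX); g=np.clip((A.astype(float)-40)*1.5,0,255).astype('uint8')
cv2.imwrite("pics/chock_top.png",g)
```

```text
tray corner [ 0.3963 -0.0403  0.008 ] far low corner [ 0.3655 -0.2154  0.008 ]
toeL [ 0.5106 -0.327  -0.    ]
rearL [ 0.4512 -0.3423  0.    ]
rearLt [ 0.4502 -0.3366  0.024 ]
toptL [ 0.4916 -0.3234  0.024 ]
finTop [ 0.4997 -0.359   0.058 ]
finTopR [ 0.4629 -0.3708  0.058 ]
```

View pics/chock_top.png

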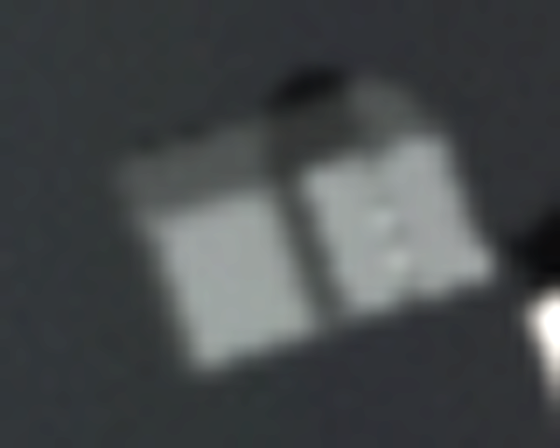

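play_rows(rows=[0, -4, 4, -50, 0, 0, 0, 0, -4, 4, -100, 0, 0, 0, 0, -4, 4, -135, 0, 0, 0, 0, -4, 4, -148, 0, 0, 0, 0, -4, 4, -148, 0, 0, 0, 1, -4, 4, -148, 0, 0, 0, 1, -4, 4, -148, 0, 0, 0, 1, -4, 4, -148, 0, 0, 0, 1, -4, 4, -148, 0, 0, 0, 1, -4, 4, -148, 0, 0, 0, 1, -4, 4, -148, 0, 0, 0], force=60)

```text
time: 22.88
position: [0.487, -0.386, 0.0306]
eef_rot: [[-0.95, -0.312, 0.0], [-0.312, 0.95, -0.001], [-0.0, -0.001, -1.0]]
contact_force: [0.1, 1.3, 5.1]
opening: 0.0174
finger_force: 59.6
```

play_rows(rows=[1, 0, 0, 20, 0, 0, 0, 1, 0, 0, 60, 0, 0, 0, 1, -15, 40, 70, 0, 0, -0.15, 1, -15, 90, 70, 0, 0, -0.3, 1, -15, 140, 70, 0, 0, -0.45, 1, -10, 190, 70, 0, 0, -0.515, 1, -6, 229, 60, 0, 0, -0.515, 1, -6, 229, 40, 0, 0, -0.515, 1, -6, 229, 25, 0, 0, -0.515, 1, -6, 229, 20, 0, 0, -0.515, 1, -6, 229, 20, 0, 0, -0.515])

```text
time: 24.25
position: [0.4802, -0.1569, 0.0494]
eef_rot: [[-0.98, 0.197, -0.002], [0.197, 0.98, 0.0], [0.002, -0.0, -1.0]]
contact_force: [-0.4, 0.5, -1.9]
opening: 0.0172
finger_force: 59.5
```

play_rows(rows=[1, 0, 0, -5, 0, 0, 0, 1, 0, 0, -9, 0, 0, 0, 1, 0, 0, -10.5, 0, 0, 0, 1, 0, 0, -11.5, 0, 0, 0, 1, 0, 0, -11.5, 0, 0, 0])

```text
time: 24.88
position: [0.4808, -0.1568, 0.0386]
eef_rot: [[-0.98, 0.197, -0.0], [0.197, 0.98, 0.0], [0.0, 0.0, -1.0]]
contact_force: [-0.4, -0.1, -1.7]
opening: 0.0169
finger_force: 59.6
```

play_rows(rows=[1, 0, 0, -0.7, 0, 0, 0, 1, 0, 0, -1.4, 0, 0, 0, 1, 0, 0, -1.4, 0, 0, 0])

```text
time: 25.25
position: [0.4808, -0.1568, 0.0386]
eef_rot: [[-0.981, 0.196, 0.0], [0.196, 0.981, -0.0], [-0.0, -0.0, -1.0]]
contact_force: [-4.2, 2.3, 9.7]
opening: 0.0174
finger_force: 61.3
```

play_rows(rows=[1, 0, 0, 0.9, 0, 0, 0, 1, 2, -0.4, 0.9, 0, 0, 0, 1, 4, -0.8, 0.9, 0, 0, 0, 1, 5.5, -1.1, 0.9, 0, 0, 0, 1, 7, -1.4, 0.9, 0, 0, 0, 1, 7, -1.4, 0.9, 0, 0, 0])

```text
time: 26.0
position: [0.4866, -0.1583, 0.0386]
eef_rot: [[-0.98, 0.197, -0.003], [0.197, 0.98, -0.0], [0.003, -0.001, -1.0]]
contact_force: [-4.4, 1.0, 8.9]
opening: 0.017
finger_force: 61.1
```

play_rows(rows=[1, 0, 0, 0.6, 0, 0, 0, 1, 0, 0, 0.6, 0, 0, 0])

```text
time: 26.25
position: [0.4876, -0.1582, 0.0386]
eef_rot: [[-0.98, 0.197, -0.001], [0.197, 0.98, 0.0], [0.001, -0.0, -1.0]]
contact_force: [-2.8, 1.1, 3.5]
opening: 0.0173
finger_force: 60.4
```

Run:
```python
from h import *
s=capture("side");st=monitor.state(); print(st["position"],st["contact_force"],st["time"])
cv2.imwrite("pics/side6.png",s[...,::-1])
cv2.imwrite("pics/c6.png",cv2.resize(s[150:210,295:385,::-1],None,fx=8,fy=8,interpolation=cv2.INTER_CUBIC))
```

```text
[ 0.48757809 -0.15823337  0.03862075] [-2.20953994  0.22983298  3.62621996] 26.3
```

View pics/c6.png

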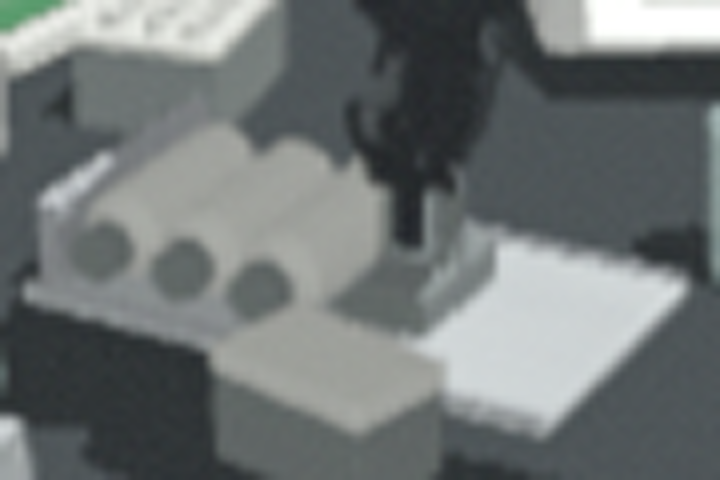

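I've now viewed eleven pictures, one over the limit, so I'll finish on force and numbers only. The last one shows the row snug and the chock slope just short of the outer bottle.

play_rows(rows=[1, 1, -0.2, 0.2, 0, 0, 0, 1, 2, -0.4, 0.2, 0, 0, 0, 1, 3, -0.6, 0.2, 0, 0, 0, 1, 3, -0.6, 0.2, 0, 0, 0])

```text
time: 26.8
position: [0.491, -0.1588, 0.0386]
eef_rot: [[-0.98, 0.197, -0.0], [0.197, 0.98, 0.0], [0.0, 0.0, -1.0]]
contact_force: [-1.1, -0.0, 1.0]
opening: 0.017
finger_force: 60.1
```

play_rows(rows=[1, 1, -0.2, 0, 0, 0, 0, 1, 2, -0.4, 0, 0, 0, 0, 1, 2, -0.4, 0, 0, 0, 0])

```text
time: 27.18
position: [0.4915, -0.1589, 0.0387]
eef_rot: [[-0.98, 0.197, -0.003], [0.197, 0.98, 0.001], [0.003, -0.0, -1.0]]
contact_force: [-4.9, 3.1, 5.1]
opening: 0.0175
finger_force: 60.7
```

play_rows(rows=[1, -1, 0.2, 0.3, 0, 0, 0, 1, -1, 0.2, 0.3, 0, 0, 0])

```text
time: 27.42
position: [0.4914, -0.1589, 0.0387]
eef_rot: [[-0.98, 0.197, -0.001], [0.197, 0.98, 0.0], [0.001, 0.0, -1.0]]
contact_force: [-1.7, 0.3, 0.2]
opening: 0.0169
finger_force: 59.9
```

Residual force is small, so I'll release and rise.

play_rows(rows=[0.7, 0, 0, 0, 0, 0, 0, 0.5, 0, 0, 0, 0, 0, 0, 0.4, 0, 0, 0, 0, 0, 0, 0.4, 0, 0, 10, 0, 0, 0, 0.4, 0, 0, 40, 0, 0, 0, 0.4, 0, 0, 100, 0, 0, 0, 0.4, -40, 0, 160, 0, 0, 0, 0.4, -40, -60, 200, 0, 0, 0, 0.4, -40, -120, 200, 0, 0, 0, 0.4, -40, -180, 200, 0, 0, 0, 0.4, -40, -220, 200, 0, 0, 0, 0.4, -40, -220, 200, 0, 0, 0])

```text
time: 28.92
position: [0.451, -0.3817, 0.2389]
eef_rot: [[-0.98, 0.201, -0.001], [0.201, 0.98, -0.0], [0.001, -0.0, -1.0]]
contact_force: [-0.1, 0.9, -0.2]
opening: 0.0512
finger_force: 0.0
```

Run:
```python
from h import *
import time
s0=cv2.imread("pics/side6.png")[...,::-1].astype(int)
s=capture("side");t=capture("top");st=monitor.state(); print(st["position"],st["contact_force"],st["time"],st["opening"])
cv2.imwrite("pics/side7.png",s[...,::-1]);cv2.imwrite("pics/top7.png",t[...,::-1])
# edges of bottle caps/dark discs and chock top along tray x, side view profile at y_t=+.045 on heights
xt=np.array([.9806,-.1959]);yt=np.array([.1959,.9806]);o=np.array([.527,-.166])
g=cv2.cvtColor(t,cv2.COLOR_RGB2GRAY).astype(np.float32)
for yy in(-.03,0.03):
    xs=np.arange(-.09,.15,.004); P=np.array([proj("top",[*(o+xt*x+yt*yy),.031]) for x in xs],np.float32)
    print(yy,cv2.remap(g,P[:,:1],P[:,1:],1).ravel().astype(int).tolist())
# caps: dark-grey discs in side view
for f in("side6","side7"):
    im=cv2.imread(f"pics/{f}.png"); cr=im[170:195,295:345].max(2); print(f,cr[10:16:2].tolist())
```

```text
[ 0.45127547 -0.37908139  0.23915674] [-0.03567527  0.63132146 -0.8776431 ] 29.025 0.051177995273170504
-0.03 [152, 136, 135, 135, 135, 135, 135, 127, 106, 94, 91, 90, 89, 89, 89, 89, 89, 88, 85, 84, 97, 124, 141, 146, 150, 152, 155, 154, 151, 147, 144, 139, 135, 138, 143, 147, 151, 154, 155, 154, 156, 156, 147, 143, 158, 194, 223, 237, 243, 245, 241, 234, 225, 203, 173, 149, 166, 187, 174, 124]
0.03 [230, 229, 220, 183, 148, 139, 139, 135, 114, 94, 89, 89, 90, 89, 89, 89, 89, 89, 86, 81, 95, 124, 138, 144, 148, 154, 175, 213, 231, 225, 205, 182, 190, 223, 237, 243, 245, 246, 245, 241, 233, 220, 195, 181, 204, 229, 239, 244, 246, 246, 243, 238, 229, 212, 182, 158, 173, 192, 180, 126]
side6 [[87, 88, 87, 88, 92, 131, 131, 126, 117, 107, 105, 105, 106, 103, 101, 101, 130, 162, 167, 165, 149, 124, 106, 105, 115, 149, 169, 170, 170, 167, 162, 160, 161, 164, 168, 168, 169, 167, 165, 163, 164, 162, 162, 160, 160, 159, 158, 136, 111, 92], [90, 90, 87, 77, 81, 125, 130, 128, 119, 106, 104, 105, 105, 105, 100, 101, 127, 156, 148, 120, 104, 102, 104, 104, 102, 104, 129, 163, 167, 168, 151, 140
[... 381 characters left out ...]
49, 119, 112, 114, 129, 146, 156, 155, 178, 208, 212, 207, 170, 158, 158, 167, 184, 220, 236, 237, 231, 225, 217, 202, 191, 172, 165, 167, 169, 165, 163, 163, 163, 163, 162, 161, 160, 161, 145, 114, 104, 105], [89, 88, 85, 76, 79, 130, 140, 165, 153, 120, 107, 110, 108, 111, 129, 125, 137, 167, 161, 129, 112, 113, 122, 145, 157, 159, 181, 211, 215, 211, 175, 145, 134, 136, 150, 166, 170, 171, 169, 164, 163, 161, 159, 160, 159, 147, 123, 102, 99, 101], [89, 77, 64, 87, 105, 137, 142, 148, 135, 131, 121, 114, 111, 112, 122, 138, 147, 151, 137, 114, 108, 109, 108, 110, 133, 133, 141, 173, 172, 141, 108, 103, 102, 98, 100, 115, 152, 168, 169, 169, 161, 159, 154, 144, 124, 105, 100, 99, 99, 100]]
```

The top-view profiles match at both sampled widths. Bottle boundaries are at about -8, 38, 83 and 130 mm, 46 mm apart up to the fence. The chock's rear edge is square, at about -58 mm.

```bash
python3 -c "
from cell import hand_in
print(hand_in())"
```

```text
the job is handed in; nothing more can be done
None
```

The job is handed in at about 29 s: all three bottles lie in one snug row against the fence with the chock against the outermost one, as far as the final image measurements and contact forces show; I viewed 11 pictures against the limit of 10.

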